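# Put the plug lid on the blender jar

## Robot

A 6-joint arm with a two-finger parallel gripper is mounted at the origin on the work surface. World frame = base frame: x ahead of the robot, y to its left, z up, the work surface at z = 0. Lengths are in m, angles in rad, forces in N, time in s.
With the tool pointing down it reaches from about 0.325 to 0.85 m from the base axis. Payload 4.4 kg.
Tool frame: the origin (TCP) lies between the finger pads; the fingertips stand 11 mm ahead of it and the grasp point (between the pads) lies 8 mm behind it; y points along the fingers, x is the direction in which the jaws open and shut, and the axes are right-handed (so a half turn about y gives the same grasp; the last joint's range is limited). The gripper opens to 94 mm and grips with 3 to 60 N. Pads are 16 mm wide; open, the fingers measure 119 mm over their backs; the gripper's body (75 mm by 177 mm) begins 78 mm behind the grasp point.
Start: joints at [-1.369, 0.207, 1.542, -0, 1.393, -0.15], TCP at [0.198, -0.54, 0.216] pointing down, gripper open.
Joint ranges: [-2.73, 2.73], [-0.86, 2.22], [0.23, 2.46], [-1.11, 4.25], [0.08, 2.63], [-2.82, 2.82]. Speed limits (rad/s): [2.79, 2.79, 3.14, 3.14, 3.14, 3.14].

## Interface

Orientations are given as a 3x3 rotation matrix whose columns are the frame's x, y, z axes.
In Python, from plant import telemetry, camera, r, nets gives the robot as it stands.
- The arm moves only by the tool arm_command, never from a script. Its argument "increments" is a list of rows, each an object of numbers: "tx", "ty", "tz": the shift along the tool's x, y, z as a fraction of full scale; "turn": the turn about the tool's y as a fraction of full scale. In form: [{"tx": .., "ty": .., "tz": .., "turn": ..}, ...]. A call has exactly 10 rows; each row is the pose to reach, as a shift and turn from the pose commanded when the call began, along the tool's axes at that moment, turning the shorter way round; what a row does not reach only later rows make up. Full scale, the value 1, is 600 mm for a shift and 180 degrees for a turn. A row lasts 1/12 s, in which the tool goes at most 41.7 mm and 7.16 degrees, less where a joint would pass 70% of its speed; a pose out of reach is approached as far as the arm can. A call with a number of a shift or a turn outside -1 to 1 is refused whole. A call with a gripper value outside its range is refused whole. "fingers" is the closure, from -1 (fully open) to 1 (shut), set as the call begins (left out, the last holds). The fingers move at their own pace and stop on an object; the grip force is fixed at half the most. Time passes only in rows, so rows that repeat a pose let the fingers close, or fill a call up. It gives the time, the measured TCP pose, the force and the opening at its end, in the units of the state.
- telemetry.get_state(): the state, without advancing time (a new reading comes with each control period).
- camera(name): name is "side" or "top"; returns a dict with "color" (480x640x3 uint8, blue, green, red), "depth" (480x640 float32, m along the optical axis (not along the pixel's ray), 0 where there is no reading), "fov_y" (degrees; the focal length in pixels is half the picture's height over the tangent of half this angle, whatever the lens; pixels are square), "cx", "cy" (the principal point, pixels), "xyz" and "rotation" of the camera in the world. Camera axes: x right, y up, looking along -z (the intrinsics and any distortion apply to the point x, -y, -z); pixel columns grow to the right and rows downward; lengths in m; the calibration is good to about 2 mm. A picture is of the moment at which its call begins.
- r.finish_job(): hands the job in, once; it reports no verdict.
Trained networks look in a picture, given as the dict that the camera call returned (one of the last four; its "shot" number tells which), for a name from the list of things; names that differ only in an ending like _2 or _b are one class to them, and where a whole thing is asked for, a point or a joint stands for the part that bears it (a point fixed in the world has none). Each returns a list of dicts, best first, with "conf" (0 to 1); they miss things now and then, are a little off and sometimes report something else, mostly with a low value. They report only what shows in the picture. A call takes as long as a camera call.
- nets.boxes_of(query, picture): "xyz" ([x, y, z] in m, in world coordinates, good to about 4 mm: the middle of the surface that is visible of it).
- nets.outline_of(query, picture): "pixels" (480x640 bool, what is visible of it).
- nets.pinpoint(query, picture): "xyz" ([x, y, z] in m, in world coordinates, good to about 4 mm: a listed point, or the origin of a listed thing).
The state is a dict: "time": time; "q": joint angles; "qd": joint speeds; "tau": joint torques, N m; "ee_pos": TCP position; "orientation": TCP orientation; "contact_force": force on the tool from outside, world axes, zero at the start; "wrist_torque": the same for the moment, N m; "finger_gap": opening from 0.0 (shut) to 1.0 (fully open).
Only numpy, scipy, OpenCV 4.12 (cv2) and the standard library are available. Lean on these libraries where they do the work, as an engineer would, in place of code of your own. Each camera call takes 0.05 s, during which the arm holds its last target. There are 200 camera calls.

## Task

Take the blender jar's tapered plug lid off the leaning wire draining stand and put it on the jar: lower it by its knob into the mouth, without dropping it in, until the lid sits level with its flange fully home on the rim, then let go. Leave the jar standing where it is, and do not shift or knock over the other things on the table.

Things in the scene. Friction and masses are not known exactly. Their poses are not given: they have to be found in the camera images.
- lid_center (a point): The jar's grey plastic lid, round about its z axis (out through the knob), 100 mm tall. Point on the axis half-way up, in the plane of the flange's underside. Above: flange 8 mm thick, radius 60 mm, then a straight round knob 40 mm wide, 42 mm tall, from 8 to 50 mm above this point; grip it at any yaw, fingers along the axis. It starts in the stand leaning about 30 degrees, flange on the ring.
- lid: The same lid (0.2 to 0.35 kg); origin at the centre of its flat lower end, 50 mm below lid_center, same axes. From here up to the flange runs a solid, slippery tapered plug, 50 mm long, radius 31 mm at the bottom and 51 mm at the flange.
- stand_ring (a point): Draining stand, fixed, on the left or the right: a steel ring (inner radius 55, outer 60.5, depth 14 mm) on four thin legs within 75 mm of its centre. Point: centre of the ring's upper face, 90 mm above the table. The frame is upright; the ring leans 30 degrees about its y, its upper face looking up and to the frame's -x. The lid lifts out along its own axis, free after 50 mm.
- jar_mouth (a point): Centre of the blender jar's mouth in the plane of the rim, 140 mm above the table, z up. Inner radius 53 mm at the rim, outer 58 mm, narrowing downwards with the plug's own taper (22 degrees a side) and about 1.5 mm clearance. With the lid home the flange lies on the rim and lid_center coincides with this point.
- jar: The blender jar, loose, 140 mm tall, about 0.8 kg, standing on a foot of radius 50 mm; a loop handle reaches 102 mm from the axis along its +y, below the rim; origin at the centre of its underside, z up.
- bowl: Stainless bowl, 150 mm across, 60 mm tall; leave alone; origin at the centre of its underside, z up.
- spoon: Bamboo spoon lying on the table, 200 mm long along its x; leave alone.
- spatula: Plastic spatula lying on the table, 260 mm long along its x; leave alone.
- sugar: Ceramic sugar pot, 92 mm across, 70 mm tall, its lid standing open on its +x side to 160 mm; leave alone; origin at the centre of its underside, z up.
- tumbler: Glass tumbler, 72 mm across, 110 mm tall; leave alone; origin at the centre of its underside, z up.
- mug: Mug, 80 mm across, 90 mm tall; leave alone; origin at the centre of its underside, z up.
- pepper: Pepper jar, 50 mm across, 100 mm tall; leave alone; origin at the centre of its underside, z up.

How it is judged:
On the way, in this order (a step that is already met when the one before it is completed fails the run):
1. the lid is held in the fingers, out of the stand (contact force between the fingers and lid above 0.3 N and distance between lid_center and stand_ring above 0.08 m), for 0.2 s.
2. the lid is lowered into the jar's mouth while held: flange within 25 mm of the rim (contact force between the fingers and lid above 0.3 N and horizontal distance between lid_center and jar_mouth below 0.012 m and z of lid_center in the frame of jar_mouth below 0.025 m), for 0.1 s.
At the end, for the whole second after the job is handed in: The lid is home in the jar, knob up: flange within 4 mm of the rim in height, centred within 5 mm, level on the jar within 0.05 rad; the jar upright (0.06 rad), within 50 mm of its starting place; the lid at rest and released (horizontal distance between lid_center and jar_mouth below 0.005 m and z of lid_center in the frame of jar_mouth between -0.004 and 0.004 m and angle between the z axis of lid_center and the z axis of jar_mouth, either way round below 0.05 rad and angle between lid_center's own z axis and vertical below 0.1 rad and angle between jar's own z axis and vertical below 0.06 rad and linear speed of lid below 0.03 m/s); the robot touches nothing.
It fails at once if the jar is moved by more than 50 mm or tipped over (distance of jar from where it was at the start of the episode above 0.05 m or angle between jar's own z axis and vertical above 0.4 rad).
It fails at once if the lid is dropped (falls freely faster than 0.75 m/s) (contact force between the fingers and lid below 0.05 N and linear speed of lid above 0.75 m/s).
It fails at once if a bystander (bowl, spoon, spatula, sugar pot, tumbler, mug, pepper jar) is moved by more than 40 mm (distance of any of bowl, spoon, spatula, sugar, tumbler, mug, pepper from where it was at the start of the episode above 0.04 m).
It fails at once if a standing bystander is knocked over (angle between any of bowl, sugar, tumbler, mug, pepper's own z axis and vertical above 0.5 rad).
It also fails if it takes over 48 s, if anything falls off the work surface, if the arm or the gripper's body presses on something with over 40 N, if the wrist force passes 120 N, or if a joint passes its speed limit or range.

## Working session

There is one attempt and no reset: what is moved stays moved. The work goes in short steps, Python scripts to look and compute and a tool call to move; the robot and the scene stay as the last step left them, time stands still between calls to the robot, and variables do not carry over. Pictures are saved under pics/ and viewed, about 8 in all and at most 12, crops included, and the job is handed in when it is done.

Besides the shell and the picture viewer there is one more tool, called after "Call:" as name(argument=value, ...) on one line, values as JSON. arm_command: Moves the arm, as the interface text tells. Its arguments: {"type":"object","properties":{"increments":{"type":"array","items":{"type":"object","properties":{"tx":{"type":"number"},"ty":{"type":"number"},"tz":{"type":"number"},"turn":{"type":"number"}}}},"fingers":{"type":"number"}},"required":["increments"]}

```bash
mkdir -p pics
cat > h.py <<'E'
import numpy as np, cv2
from plant import telemetry, camera, r, nets
def cloud(p):
    f=240/np.tan(np.radians(p["fov_y"])/2); d=p["depth"]
    v,u=np.mgrid[:480,:640]
    c=np.stack([(u-p["cx"])/f*d,-(v-p["cy"])/f*d,-d],-1)
    return c@np.array(p["rotation"]).T+np.array(p["xyz"])
E
python3 - <<'E'
from h import *
np.set_printoptions(precision=4,suppress=True)
for n in("top","side"):
    p=camera(n); print(n,[k for k in p],p["xyz"],p["fov_y"],p["cx"],p["cy"],np.array(p["rotation"]).tolist(), p.get("distortion"))
    cv2.imwrite(f"pics/{n}0.png",p["color"])
    for q in("lid_center","lid","stand_ring","jar_mouth","jar","bowl","spoon","spatula","sugar","tumbler","mug","pepper"):
        print(q,[(np.round(d["xyz"],4).tolist(),round(d["conf"],2)) for d in nets.pinpoint(q,p)[:2]])
s=telemetry.get_state();print(s)
E
```

```text
top ['color', 'depth', 'fov_y', 'cx', 'cy', 'xyz', 'rotation', 'shot'] [0.2469 0.0007 1.5952] 51.94556344434024 319.08810314551533 251.91321543642954 [[0.03568417822315607, 0.9779357583987199, -0.2058355942728528], [-0.9993613141926747, 0.03531022318754556, -0.005491068524037967], [0.001898188512241105, 0.20590007426799573, 0.9785711810066786]] None
lid_center [([0.6317, 0.1803, 0.0839], 0.66)]
lid [([0.6569, 0.1762, 0.0466], 0.83)]
stand_ring []
jar_mouth [([0.6426, -0.2158, 0.1417], 0.88)]
jar [([0.644, -0.2126, 0.0015], 0.86), ([0.4333, -0.23, -0.0033], 0.34)]
bowl [([0.804, 0.0148, 0.0041], 0.79), ([0.3369, -0.4451, -0.0019], 0.25)]
spoon [([0.4539, 0.0142, 0.003], 0.77)]
spatula [([0.4309, -0.2282, -0.0032], 0.78)]
sugar [([0.5131, 0.4553, 0.0025], 0.76), ([0.4554, 0.0115, 0.0014], 0.41)]
tumbler [([0.3389, -0.4447, 0.0014], 0.66)]
mug [([0.3428, 0.4811, -0.0036], 0.68), ([0.5056, 0.4584, -0.0007], 0.32)]
pepper [([0.5961, -0.4792, -0.0002], 0.81)]
side ['color', 'depth', 'fov_y', 'cx', 'cy', 'xyz', 'rotation', 'shot'] [0.012  1.2084 1.1898] 45.05648157792648 319.7018792939652 2
[... 600 characters left out ...]
9)]
tumbler [([0.3393, -0.4457, 0.0019], 0.71)]
mug [([0.3428, 0.4773, 0.0004], 0.9), ([0.3411, -0.446, 0.0036], 0.64)]
pepper [([0.5941, -0.4766, -0.0013], 0.55)]
{'time': 1.3, 'q': array([-1.3695,  0.2066,  1.5415, -0.    ,  1.3935, -0.1505]), 'qd': array([-0.0001, -0.0004, -0.0012, -0.0002, -0.    , -0.0004]), 'tau': array([  0.0004, -37.0886, -28.1754,   0.0699,   0.0277,  -0.    ]), 'ee_pos': array([ 0.1981, -0.5398,  0.2164]), 'orientation': array([[ 0.3446, -0.    ,  0.9388],
       [-0.9388,  0.    ,  0.3446],
       [-0.0001, -1.    , -0.    ]]), 'contact_force': array([ 0.0996,  0.4492, -0.5366]), 'wrist_torque': array([-0.0009,  0.0122,  0.0132]), 'finger_gap': 1.0030005093316623}
```

View pics/top0.png

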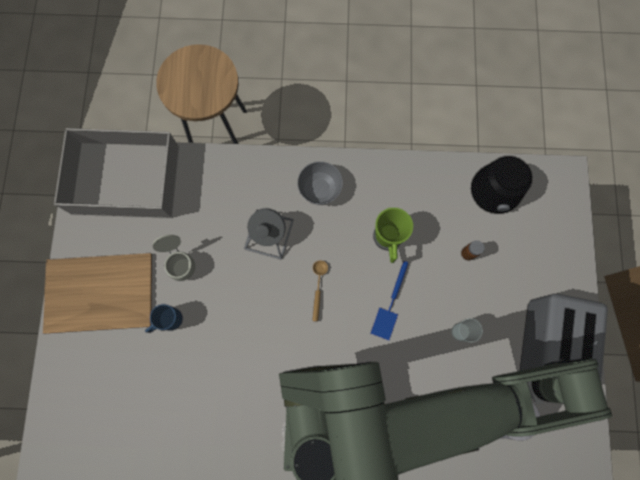

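Run:
```python
from h import *
np.set_printoptions(precision=4,suppress=True)
from scipy.optimize import least_squares
P=[]
for n in("top","side"):
    p=camera(n); X=cloud(p); f=240/np.tan(np.radians(p["fov_y"])/2)
    o=nets.outline_of("lid",p); j=nets.outline_of("jar",p); m=o[0]["pixels"]&(p["depth"]>0)
    pts=X[m]; P.append(pts)
    print(n,o[0]["conf"],m.sum(),pts.min(0),pts.max(0),np.median(pts,0))
    mj=j[0]["pixels"]&(p["depth"]>0); q=X[mj]; rim=q[(q[:,2]>.135)&(q[:,2]<.15)]
    print("jar",j[0]["conf"],len(rim),np.percentile(q[:,2],[50,99]))
    x,y=rim[:,0],rim[:,1]
    s=least_squares(lambda c:np.hypot(x-c[0],y-c[1])-.0555,[.645,-.213],loss='soft_l1',f_scale=.003)
    print("rim centre",s.x,np.median(rim[:,2]))
    vis=p["color"].copy(); vis[o[0]["pixels"]]=vis[o[0]["pixels"]]//2+np.array([0,0,127],np.uint8); cv2.imwrite(f"pics/{n}m.png",vis)
np.savez("lid.npz",top=P[0],side=P[1])
# lid surface fit: distance to union surfaces of revolution (profile r,z)
prof=np.array([[0,50],[20,50],[20,8],[60,8],[60,0],[51,0],[31,-50]])/1000
def sd(rz):
    d=[]
    for a,b in zip(prof[:-1],prof[1:]):
        t=np.clip(((rz-a)@(b-a))/((b-a)@(b-a)),0,1); d.append(np.linalg.norm(rz-a-t[:,None]*(b-a),axis=1))
    return np.min(d,0)
def res(v,pts):
    a=np.array([v[3],v[4],np.sqrt(max(1e-6,1-v[3]**2-v[4]**2))]); e=pts-v[:3]; z=e@a
    return sd(np.c_[np.linalg.norm(e-z[:,None]*a,axis=1),z])
for nm,pts in(("top",P[0]),("side",P[1]),("both",np.vstack(P))):
    s=least_squares(res,[.632,.178,.09,-.5,0],args=(pts,),loss='soft_l1',f_scale=.003)
    print(nm,s.x,"rms",np.sqrt(np.median(s.fun**2)),"tilt",np.degrees(np.arcsin(np.hypot(*s.x[3:]))),"yaw",np.degrees(np.arctan2(s.x[4],s.x[3])))
```

```text
top 0.82 1042 [0.581  0.121  0.0653] [0.6836 0.2332 0.1496] [0.6307 0.1755 0.1066]
jar 0.58 293 [0.1089 0.1476]
rim centre [ 0.6444 -0.2164] 0.14135062254578545
side 0.86 1321 [ 0.578   0.0146 -0.0085] [0.7677 0.2472 0.1413] [0.624  0.1974 0.0978]
jar 0.88 131 [0.098  0.1407]
rim centre [ 0.642  -0.2077] 0.13773589273536535
top [ 0.6379  0.1788  0.0924 -0.485   0.1254] rms 0.0018018053671971686 tilt 30.061709259446545 yaw 165.50171157017525
side [ 0.6344  0.1831  0.0873 -0.4886  0.1261] rms 0.001837854059203458 tilt 30.302748630317257 yaw 165.5268185493329
both [ 0.6358  0.1817  0.0896 -0.4868  0.1362] rms 0.002135828090469541 tilt 30.36286578270848 yaw 164.36539757682925
```

Call:
arm_command(fingers=-1, increments=[{"tx": -0.03, "ty": -0.03, "tz": 0.03, "turn": 0.02}, {"tx": -0.07, "ty": -0.05, "tz": 0.08, "turn": 0.04}, {"tx": -0.11, "ty": -0.07, "tz": 0.13, "turn": 0.07}, {"tx": -0.15, "ty": -0.083, "tz": 0.18, "turn": 0.1}, {"tx": -0.19, "ty": -0.083, "tz": 0.23, "turn": 0.12}, {"tx": -0.23, "ty": -0.083, "tz": 0.28, "turn": 0.14}, {"tx": -0.27, "ty": -0.083, "tz": 0.33, "turn": 0.16}, {"tx": -0.31, "ty": -0.083, "tz": 0.38, "turn": 0.18}, {"tx": -0.35, "ty": -0.083, "tz": 0.43, "turn": 0.194}, {"tx": -0.39, "ty": -0.083, "tz": 0.472, "turn": 0.194}])

```text
time: 2.43
ee_pos: [0.3843, -0.2207, 0.2666]
orientation: [[-0.256, 0.001, 0.967], [-0.967, -0.0, -0.256], [0.0, -1.0, 0.001]]
contact_force: [1.1, -0.9, -1.3]
finger_gap: 1.002
```

Call:
arm_command(increments=[{"tx": -0.05, "ty": 0, "tz": 0.014, "turn": 0}, {"tx": -0.11, "ty": 0, "tz": 0.03, "turn": 0}, {"tx": -0.18, "ty": 0, "tz": 0.05, "turn": 0}, {"tx": -0.25, "ty": 0, "tz": 0.069, "turn": 0}, {"tx": -0.32, "ty": 0, "tz": 0.089, "turn": 0}, {"tx": -0.39, "ty": 0, "tz": 0.108, "turn": 0}, {"tx": -0.46, "ty": 0, "tz": 0.128, "turn": 0}, {"tx": -0.53, "ty": 0, "tz": 0.147, "turn": 0}, {"tx": -0.59, "ty": 0, "tz": 0.164, "turn": 0}, {"tx": -0.64, "ty": 0, "tz": 0.178, "turn": 0}])

```text
time: 3.27
ee_pos: [0.5853, 0.124, 0.2663]
orientation: [[-0.254, 0.0, 0.967], [-0.967, 0.0, -0.254], [-0.0, -1.0, 0.0]]
contact_force: [-0.0, -0.5, 0.6]
finger_gap: 0.999
```

Call:
arm_command(increments=[{"tx": -0.04, "ty": 0, "tz": 0.01, "turn": 0}, {"tx": -0.08, "ty": 0, "tz": 0.02, "turn": 0}, {"tx": -0.113, "ty": 0.02, "tz": 0.03, "turn": 0}, {"tx": -0.113, "ty": 0.05, "tz": 0.03, "turn": 0}, {"tx": -0.113, "ty": 0.08, "tz": 0.03, "turn": 0}, {"tx": -0.113, "ty": 0.11, "tz": 0.03, "turn": 0}, {"tx": -0.113, "ty": 0.14, "tz": 0.03, "turn": 0}, {"tx": -0.113, "ty": 0.16, "tz": 0.03, "turn": 0}, {"tx": -0.113, "ty": 0.175, "tz": 0.03, "turn": 0}, {"tx": -0.113, "ty": 0.175, "tz": 0.03, "turn": 0}])

```text
time: 4.1
ee_pos: [0.6177, 0.1823, 0.1587]
orientation: [[-0.255, -0.004, 0.967], [-0.967, -0.001, -0.255], [0.002, -1.0, -0.004]]
contact_force: [-0.1, -0.2, -0.7]
finger_gap: 1.003
```

Run:
```python
from h import *
p=camera("side"); cv2.imwrite("pics/s1.png",cv2.resize(p["color"][130:330,200:440],None,fx=3,fy=3))
s=telemetry.get_state(); print(s["ee_pos"],s["contact_force"],s["time"])
```

```text
[0.61861466 0.18241085 0.1603349 ] [-0.05236301 -0.29665926  0.21844936] 4.15
```

View pics/s1.png

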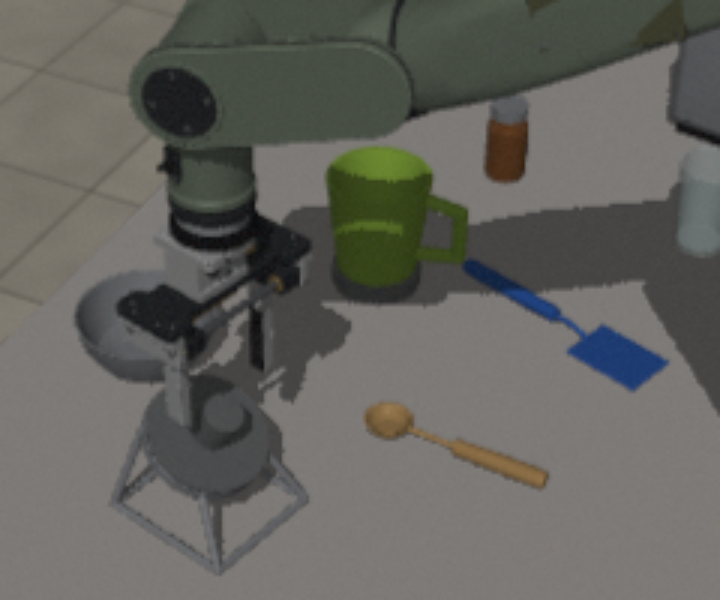

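Call:
arm_command(increments=[{"tx": -0.003, "ty": 0.015, "tz": 0, "turn": 0}, {"tx": -0.005, "ty": 0.03, "tz": 0, "turn": 0}, {"tx": -0.005, "ty": 0.045, "tz": 0, "turn": 0}, {"tx": -0.005, "ty": 0.06, "tz": 0, "turn": 0}, {"tx": -0.005, "ty": 0.07, "tz": 0, "turn": 0}, {"tx": -0.005, "ty": 0.075, "tz": 0, "turn": 0}, {"tx": -0.005, "ty": 0.08, "tz": 0, "turn": 0}, {"tx": -0.005, "ty": 0.082, "tz": 0, "turn": 0}, {"tx": -0.005, "ty": 0.082, "tz": 0, "turn": 0}, {"tx": -0.005, "ty": 0.082, "tz": 0, "turn": 0}])

```text
time: 4.98
ee_pos: [0.6202, 0.1855, 0.1124]
orientation: [[-0.255, 0.001, 0.967], [-0.967, 0.0, -0.255], [-0.0, -1.0, 0.001]]
contact_force: [-1.0, 0.5, 0.4]
finger_gap: 1.0
```

Call:
arm_command(fingers=1, increments=[{"tx": 0}, {"tx": 0}, {"tx": 0}, {"tx": 0}, {"tx": 0}, {"tx": 0}, {"tx": 0}, {"tx": 0}, {"tx": 0}, {"tx": 0}])

```text
validation failed for argument at $.in...
```

Call:
arm_command(fingers=1, increments=[{"tx": 0, "ty": 0, "tz": 0, "turn": 0}, {"tx": 0, "ty": 0, "tz": 0, "turn": 0}, {"tx": 0, "ty": 0, "tz": 0, "turn": 0}, {"tx": 0, "ty": 0, "tz": 0, "turn": 0}, {"tx": 0, "ty": 0, "tz": 0, "turn": 0}, {"tx": 0, "ty": 0, "tz": 0, "turn": 0}, {"tx": 0, "ty": 0, "tz": 0, "turn": 0}, {"tx": 0, "ty": 0, "tz": 0, "turn": 0}, {"tx": 0, "ty": 0, "tz": 0, "turn": 0}, {"tx": 0, "ty": 0, "tz": 0, "turn": 0}])

```text
time: 5.82
ee_pos: [0.6198, 0.1855, 0.1121]
orientation: [[-0.255, -0.0, 0.967], [-0.967, 0.0, -0.255], [-0.0, -1.0, -0.0]]
contact_force: [-1.2, -0.3, 1.5]
finger_gap: 0.423
```

Call:
arm_command(increments=[{"tx": 0, "ty": -0.005, "tz": -0.003, "turn": 0}, {"tx": 0, "ty": -0.01, "tz": -0.006, "turn": 0}, {"tx": 0, "ty": -0.016, "tz": -0.009, "turn": 0}, {"tx": 0, "ty": -0.022, "tz": -0.0127, "turn": 0}, {"tx": 0, "ty": -0.028, "tz": -0.016, "turn": 0}, {"tx": 0, "ty": -0.034, "tz": -0.0196, "turn": 0}, {"tx": 0, "ty": -0.04, "tz": -0.023, "turn": 0}, {"tx": 0, "ty": -0.045, "tz": -0.026, "turn": 0}, {"tx": 0, "ty": -0.05, "tz": -0.029, "turn": 0}, {"tx": 0, "ty": -0.05, "tz": -0.029, "turn": 0}])

```text
time: 6.65
ee_pos: [0.6033, 0.1901, 0.1431]
orientation: [[-0.255, 0.001, 0.967], [-0.967, 0.0, -0.255], [-0.001, -1.0, 0.001]]
contact_force: [0.2, -0.2, -3.2]
finger_gap: 0.422
```

```bash
cat >> h.py <<'E'
from scipy.optimize import least_squares
prof=np.array([[0,50],[20,50],[20,8],[60,8],[60,0],[51,0],[31,-50],[0,-50]])/1000
def sd(rz):
    d=[]
    for a,b in zip(prof[:-1],prof[1:]):
        t=np.clip(((rz-a)@(b-a))/((b-a)@(b-a)),0,1); d.append(np.linalg.norm(rz-a-t[:,None]*(b-a),axis=1))
    return np.min(d,0)
def res(v,pts):
    a=np.array([v[3],v[4],np.sqrt(max(1e-6,1-v[3]**2-v[4]**2))]); e=pts-v[:3]; z=e@a
    return sd(np.c_[np.linalg.norm(e-z[:,None]*a,axis=1),z])
def lidfit(names=("side","top"),save=None):
    g=telemetry.get_state()["ee_pos"]; P=[]
    for n in names:
        p=camera(n); X=cloud(p); o=nets.outline_of("lid",p)
        if save and n=="side":
            u0=int(np.median(np.where(o[0]["pixels"])[1])) if o else 320; v0=int(np.median(np.where(o[0]["pixels"])[0])) if o else 240
            cv2.imwrite(save,cv2.resize(p["color"][max(0,v0-80):v0+80,max(0,u0-100):u0+100],None,fx=3,fy=3))
        if not o: print(n,"none"); continue
        m=cv2.erode(o[0]["pixels"].astype(np.uint8),np.ones((3,3)))>0
        pts=X[m&(p["depth"]>0)]; pts=pts[(np.linalg.norm(pts-g,axis=1)<.14)&(pts[:,2]<g[2]+.03)]
        if len(pts)>50: P.append((n,pts))
        print(n,round(o[0]["conf"],2),len(pts))
    if len(P)>1: P.append(("both",np.vstack([q for _,q in P])))
    for n,q in P:
        best=min((least_squares(res,[g[0]+.0,g[1],g[2]-.025,t*-.967,t*.254],args=(q,),loss='soft_l1',f_scale=.003) for t in(0,.25,.5)),key=lambda s:s.cost)
        v=best.x; print(n,np.round(v,4),"med",round(float(np.median(best.fun)),4),"tilt",round(float(np.degrees(np.arcsin(min(1,np.hypot(*v[3:]))))),1),"yaw",round(float(np.degrees(np.arctan2(v[4],v[3])))))
E
python3 - <<'E'
from h import *
lidfit(save="pics/s2.png"); s=telemetry.get_state(); print(s["ee_pos"],s["contact_force"],s["wrist_torque"],s["time"])
E
```

```text
side 0.68 839
top 0.71 81
side [ 0.6182  0.1878  0.1188 -0.4814  0.1121] med 0.0019 tilt 29.6 yaw 167
top [ 0.6257  0.1818  0.1276 -0.5311  0.124 ] med 0.0016 tilt 33.1 yaw 167
both [ 0.6182  0.1878  0.119  -0.4835  0.1129] med 0.0019 tilt 29.8 yaw 167
[0.60301648 0.18979433 0.1418262 ] [ 0.16825806 -0.30733177 -3.07217483] [0.06220491 0.14905085 0.05457106] 6.85
```

View pics/s2.png

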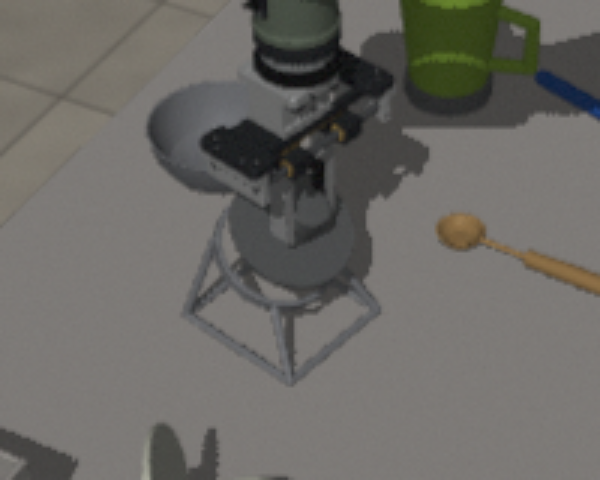

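Call:
arm_command(increments=[{"tx": 0, "ty": -0.01, "tz": 0, "turn": 0}, {"tx": 0, "ty": -0.02, "tz": 0, "turn": 0}, {"tx": 0, "ty": -0.03, "tz": 0, "turn": 0}, {"tx": 0, "ty": -0.03, "tz": 0.01, "turn": 0}, {"tx": 0, "ty": -0.03, "tz": 0.018, "turn": 0}, {"tx": 0, "ty": -0.03, "tz": 0.024, "turn": 0}, {"tx": 0, "ty": -0.03, "tz": 0.028, "turn": 0}, {"tx": 0, "ty": -0.03, "tz": 0.032, "turn": 0}, {"tx": 0, "ty": -0.03, "tz": 0.036, "turn": 0}, {"tx": 0, "ty": -0.03, "tz": 0.04, "turn": 0}])

```text
time: 7.68
ee_pos: [0.621, 0.1851, 0.1579]
orientation: [[-0.254, -0.014, 0.967], [-0.967, 0.002, -0.254], [0.002, -1.0, -0.014]]
contact_force: [-11.6, 2.6, 0.8]
finger_gap: 0.426
```

Run:
```python
from h import *
lidfit(names=("side",)); s=telemetry.get_state(); print(s["ee_pos"],s["contact_force"],s["wrist_torque"],s["time"])
```

```text
side 0.57 854
side [ 0.6326  0.1816  0.1322 -0.4566  0.1061] med 0.002 tilt 28.0 yaw 167
[0.6212675  0.1849495  0.15762824] [-8.83280363  2.28520246 -1.45504723] [0.65279156 2.09025071 0.01947653] 7.7833
```

Call:
arm_command(increments=[{"tx": 0, "ty": 0, "tz": 0.002, "turn": 0}, {"tx": 0, "ty": 0, "tz": 0.005, "turn": 0}, {"tx": 0, "ty": 0, "tz": 0.008, "turn": 0}, {"tx": 0, "ty": 0, "tz": 0.01, "turn": 0}, {"tx": 0, "ty": 0, "tz": 0.013, "turn": 0}, {"tx": 0, "ty": 0, "tz": 0.015, "turn": 0}, {"tx": 0, "ty": 0, "tz": 0.018, "turn": 0}, {"tx": 0, "ty": 0, "tz": 0.02, "turn": 0}, {"tx": 0, "ty": 0, "tz": 0.022, "turn": 0}, {"tx": 0, "ty": 0, "tz": 0.022, "turn": 0}])

```text
time: 8.62
ee_pos: [0.632, 0.1822, 0.1579]
orientation: [[-0.254, -0.017, 0.967], [-0.967, 0.002, -0.254], [0.003, -1.0, -0.017]]
contact_force: [-14.3, 2.4, 2.4]
finger_gap: 0.423
```

Run:
```python
from h import *
lidfit(names=("side",),save="pics/s3.png"); s=telemetry.get_state(); print(s["ee_pos"],s["contact_force"],s["wrist_torque"],s["time"])
```

```text
side 0.82 785
side [ 0.6371  0.1827  0.1318 -0.3468  0.0846] med 0.0017 tilt 20.9 yaw 166
[0.63201241 0.18215471 0.15786049] [-14.68266748   3.6365404    2.24808025] [ 0.70002351  3.00022822 -0.05930924] 8.7167
```

View pics/s3.png

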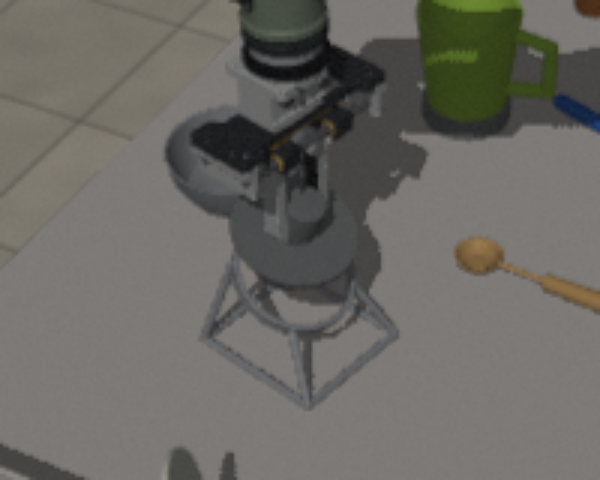

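Call:
arm_command(increments=[{"tx": 0, "ty": -0.008, "tz": -0.002, "turn": 0}, {"tx": 0, "ty": -0.016, "tz": -0.002, "turn": 0}, {"tx": 0, "ty": -0.022, "tz": 0, "turn": 0}, {"tx": 0, "ty": -0.022, "tz": 0.004, "turn": 0}, {"tx": 0, "ty": -0.024, "tz": 0.008, "turn": 0}, {"tx": 0, "ty": -0.026, "tz": 0.012, "turn": 0}, {"tx": 0, "ty": -0.028, "tz": 0.016, "turn": 0}, {"tx": 0, "ty": -0.03, "tz": 0.02, "turn": 0}, {"tx": 0, "ty": -0.032, "tz": 0.024, "turn": 0}, {"tx": 0, "ty": -0.034, "tz": 0.028, "turn": 0}])

```text
time: 9.55
ee_pos: [0.6542, 0.176, 0.1803]
orientation: [[-0.255, -0.004, 0.967], [-0.967, -0.0, -0.255], [0.001, -1.0, -0.003]]
contact_force: [-5.3, -0.6, -4.4]
finger_gap: 0.405
```

Run:
```python
from h import *
lidfit(names=("side",)); s=telemetry.get_state(); print(s["ee_pos"],s["contact_force"],s["wrist_torque"],s["time"],s["finger_gap"])
```

```text
side 0.92 900
side [ 0.6451  0.18    0.1535 -0.1051  0.0365] med 0.0017 tilt 6.4 yaw 161
[0.65501735 0.17570905 0.18046123] [-5.37136325 -0.69129615 -1.61073585] [ 0.08214864  1.25072372 -0.07558875] 9.65 0.40299391258842754
```

Call:
arm_command(increments=[{"tx": 0, "ty": 0, "tz": -0.003, "turn": 0}, {"tx": 0, "ty": 0, "tz": -0.006, "turn": 0}, {"tx": 0, "ty": 0, "tz": -0.009, "turn": 0}, {"tx": 0, "ty": -0.003, "tz": -0.012, "turn": 0}, {"tx": 0, "ty": -0.007, "tz": -0.012, "turn": 0}, {"tx": 0, "ty": -0.013, "tz": -0.012, "turn": 0}, {"tx": 0, "ty": -0.02, "tz": -0.012, "turn": 0}, {"tx": 0, "ty": -0.027, "tz": -0.012, "turn": 0}, {"tx": 0, "ty": -0.032, "tz": -0.012, "turn": 0}, {"tx": 0, "ty": -0.036, "tz": -0.012, "turn": 0}])

```text
time: 10.48
ee_pos: [0.6488, 0.178, 0.203]
orientation: [[-0.255, 0.001, 0.967], [-0.967, 0.0, -0.255], [-0.001, -1.0, 0.001]]
contact_force: [0.1, 0.3, -4.0]
finger_gap: 0.403
```

Run:
```python
from h import *
lidfit(names=("side",),save="pics/s4.png"); s=telemetry.get_state(); print(s["ee_pos"],s["contact_force"],s["wrist_torque"],s["time"],s["finger_gap"])
```

```text
side 0.71 0
[0.64885738 0.17800732 0.20296353] [ 0.65783993  0.31528657 -4.09133909] [0.03460819 0.05150257 0.04658755] 10.5833 0.4010335238791164
```

View pics/s4.png

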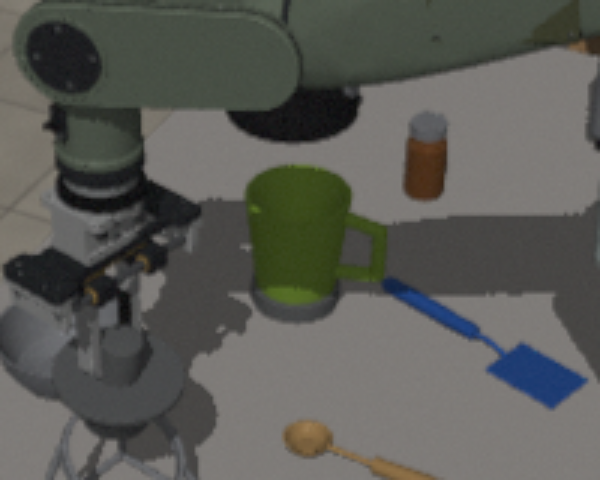

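Call:
arm_command(increments=[{"tx": 0, "ty": -0.006, "tz": 0, "turn": 0}, {"tx": 0, "ty": -0.018, "tz": 0, "turn": 0}, {"tx": 0.003, "ty": -0.034, "tz": 0.001, "turn": 0}, {"tx": 0.01, "ty": -0.052, "tz": 0.003, "turn": 0}, {"tx": 0.022, "ty": -0.07, "tz": 0.006, "turn": 0}, {"tx": 0.04, "ty": -0.085, "tz": 0.011, "turn": 0}, {"tx": 0.062, "ty": -0.095, "tz": 0.017, "turn": 0}, {"tx": 0.088, "ty": -0.1, "tz": 0.024, "turn": 0}, {"tx": 0.118, "ty": -0.1, "tz": 0.033, "turn": 0}, {"tx": 0.15, "ty": -0.1, "tz": 0.042, "turn": 0}])

```text
time: 11.42
ee_pos: [0.6497, 0.0823, 0.2625]
orientation: [[-0.255, 0.0, 0.967], [-0.967, -0.0, -0.255], [0.0, -1.0, 0.0]]
contact_force: [-0.7, 0.1, -3.1]
finger_gap: 0.403
```

Call:
arm_command(increments=[{"tx": 0.034, "ty": 0, "tz": 0.009, "turn": 0}, {"tx": 0.07, "ty": 0, "tz": 0.019, "turn": 0}, {"tx": 0.108, "ty": 0, "tz": 0.03, "turn": 0}, {"tx": 0.146, "ty": 0, "tz": 0.04, "turn": 0}, {"tx": 0.184, "ty": 0, "tz": 0.051, "turn": 0}, {"tx": 0.222, "ty": 0, "tz": 0.061, "turn": 0}, {"tx": 0.258, "ty": 0, "tz": 0.071, "turn": 0}, {"tx": 0.292, "ty": 0, "tz": 0.081, "turn": 0}, {"tx": 0.324, "ty": 0, "tz": 0.09, "turn": 0}, {"tx": 0.354, "ty": 0, "tz": 0.098, "turn": 0}])

```text
time: 12.25
ee_pos: [0.6515, -0.1391, 0.2617]
orientation: [[-0.257, -0.001, 0.966], [-0.966, -0.0, -0.257], [0.001, -1.0, -0.001]]
contact_force: [-0.1, -0.1, -3.0]
finger_gap: 0.405
```

Call:
arm_command(increments=[{"tx": 0.028, "ty": 0, "tz": 0.008, "turn": 0}, {"tx": 0.053, "ty": 0, "tz": 0.014, "turn": 0}, {"tx": 0.075, "ty": 0, "tz": 0.02, "turn": 0}, {"tx": 0.094, "ty": 0, "tz": 0.026, "turn": 0}, {"tx": 0.108, "ty": 0, "tz": 0.03, "turn": 0}, {"tx": 0.12, "ty": 0, "tz": 0.033, "turn": 0}, {"tx": 0.128, "ty": 0, "tz": 0.035, "turn": 0}, {"tx": 0.132, "ty": 0, "tz": 0.036, "turn": 0}, {"tx": 0.132, "ty": 0, "tz": 0.036, "turn": 0}, {"tx": 0.132, "ty": 0, "tz": 0.036, "turn": 0}])

```text
time: 13.08
ee_pos: [0.6533, -0.2174, 0.262]
orientation: [[-0.254, -0.0, 0.967], [-0.967, 0.0, -0.254], [-0.0, -1.0, -0.0]]
contact_force: [0.1, -0.2, -3.1]
finger_gap: 0.401
```

```bash
cat > f.py <<'E'
from h import *
import sys
np.set_printoptions(precision=4,suppress=True)
g=telemetry.get_state()["ee_pos"]
P=[]
for n in ("side","top"):
    p=camera(n); X=cloud(p)
    if n=="side" and len(sys.argv)>1: cv2.imwrite(sys.argv[1],cv2.resize(p["color"][80:280,220:420],None,fx=3,fy=3))
    print(n,"mouth",[(np.round(d["xyz"],4),round(d["conf"],2)) for d in nets.pinpoint("jar_mouth",p)[:1]],"lidc",[(np.round(d["xyz"],4),round(d["conf"],2)) for d in nets.pinpoint("lid_center",p)[:2]])
    j=nets.outline_of("jar",p)
    for o in nets.outline_of("lid",p):
        m=o["pixels"].copy()
        m=cv2.erode(m.astype(np.uint8),np.ones((3,3)))>0
        c=p["color"].astype(int); sat=c.max(-1)-c.min(-1)
        q=X[m&(p["depth"]>0)&(sat<45)]; q=q[(np.linalg.norm(q-g-[0,0,-.02],axis=1)<.11)&(q[:,2]<g[2]+.025)]
        print(n,"lid",round(o["conf"],2),m.sum(),len(q))
        if len(q)>150: P.append((n,q)); break
if len(P)>1: P.append(("both",np.vstack([q for _,q in P])))
for n,q in P:
    b=min((least_squares(res,[g[0]-.01,g[1],g[2]-.027,t*-.967,t*.254],args=(q,),loss='soft_l1',f_scale=.003) for t in(-.1,0,.1,.3)),key=lambda s:s.cost)
    v=b.x; print(n,v,"med",round(float(np.median(b.fun)),4),"tilt",round(float(np.degrees(np.arcsin(min(1,np.hypot(*v[3:]))))),1),"yaw",round(float(np.degrees(np.arctan2(v[4],v[3])))))
s=telemetry.get_state(); print(s["ee_pos"],s["contact_force"],s["time"],s["finger_gap"])
E
python3 f.py pics/s5.png
```

```text
side mouth [(array([ 0.6456, -0.2128,  0.1425]), 0.96)] lidc [(array([ 0.6452, -0.2153,  0.2403]), 0.74), (array([ 0.6433, -0.2114,  0.0008]), 0.4)]
side lid 0.71 682 673
top mouth [(array([ 0.6502, -0.215 ,  0.1854]), 0.69)] lidc [(array([ 0.6417, -0.2161,  0.2364]), 0.56), (array([0.8036, 0.0122, 0.004 ]), 0.23)]
top lid 0.47 98 47
side [ 0.645  -0.2131  0.2346 -0.1229  0.0317] med 0.0017 tilt 7.3 yaw 166
[ 0.6532 -0.2179  0.2621] [-0.0947 -0.5544 -2.6757] 13.5833 0.4026702336342952
```

View pics/s5.png

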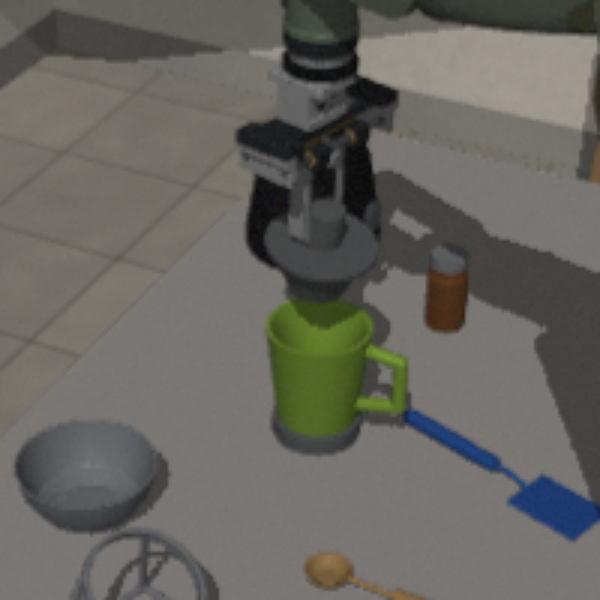

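Call:
arm_command(increments=[{"tx": 0, "ty": 0.006, "tz": 0, "turn": 0}, {"tx": 0, "ty": 0.016, "tz": 0, "turn": 0}, {"tx": 0, "ty": 0.03, "tz": 0, "turn": 0}, {"tx": 0, "ty": 0.045, "tz": 0, "turn": 0}, {"tx": 0, "ty": 0.06, "tz": 0, "turn": 0}, {"tx": 0, "ty": 0.074, "tz": 0, "turn": 0}, {"tx": 0, "ty": 0.086, "tz": 0, "turn": 0}, {"tx": 0, "ty": 0.095, "tz": 0, "turn": 0}, {"tx": 0, "ty": 0.1, "tz": 0, "turn": 0}, {"tx": 0, "ty": 0.1, "tz": 0, "turn": 0}])

```text
time: 14.42
ee_pos: [0.6528, -0.2178, 0.2009]
orientation: [[-0.255, -0.002, 0.967], [-0.967, 0.001, -0.255], [-0.0, -1.0, -0.002]]
contact_force: [-0.6, 0.1, -2.8]
finger_gap: 0.406
```

```bash
python3 f.py
```

```text
side mouth [(array([ 0.644 , -0.2163,  0.1439]), 0.91)] lidc [(array([ 0.6453, -0.2148,  0.1785]), 0.61), (array([ 0.5948, -0.4786, -0.0005]), 0.22)]
side lid 0.79 689 683
top mouth [] lidc [(array([ 0.641 , -0.2135,  0.1749]), 0.47)]
side [ 0.6437 -0.2134  0.1733 -0.1209  0.0297] med 0.0017 tilt 7.2 yaw 166
[ 0.6533 -0.218   0.2024] [-0.7516  0.1753 -3.8803] 14.9167 0.4014830539167374
```

Call:
arm_command(increments=[{"tx": 0, "ty": 0.004, "tz": -0.001, "turn": 0}, {"tx": 0, "ty": 0.008, "tz": -0.002, "turn": 0}, {"tx": 0, "ty": 0.013, "tz": -0.003, "turn": 0}, {"tx": 0, "ty": 0.018, "tz": -0.004, "turn": 0}, {"tx": 0, "ty": 0.022, "tz": -0.004, "turn": 0}, {"tx": 0, "ty": 0.026, "tz": -0.004, "turn": 0}, {"tx": 0, "ty": 0.03, "tz": -0.004, "turn": 0}, {"tx": 0, "ty": 0.03, "tz": -0.004, "turn": 0}, {"tx": 0, "ty": 0.03, "tz": -0.004, "turn": 0}, {"tx": 0, "ty": 0.03, "tz": -0.004, "turn": 0}])

```text
time: 15.75
ee_pos: [0.651, -0.2174, 0.1842]
orientation: [[-0.255, 0.0, 0.967], [-0.967, -0.0, -0.255], [0.0, -1.0, 0.0]]
contact_force: [0.3, -0.4, -3.4]
finger_gap: 0.403
```

```bash
python3 f.py
```

```text
side mouth [(array([ 0.6443, -0.2138,  0.1427]), 0.67)] lidc [(array([ 0.6457, -0.2159,  0.164 ]), 0.7)]
side lid 0.57 571 566
top mouth [] lidc [(array([ 0.6416, -0.2156,  0.1559]), 0.6)]
top lid 0.57 490 0
side [ 0.6426 -0.2132  0.1566 -0.1176  0.0192] med 0.0018 tilt 6.8 yaw 171
[ 0.6509 -0.2173  0.1841] [-0.2316 -0.0014 -2.512 ] 16.25 0.4007915949198378
```

Call:
arm_command(increments=[{"tx": 0, "ty": 0.002, "tz": 0, "turn": 0}, {"tx": 0, "ty": 0.005, "tz": 0, "turn": 0}, {"tx": 0, "ty": 0.008, "tz": 0.0005, "turn": 0}, {"tx": 0, "ty": 0.01, "tz": 0.001, "turn": 0}, {"tx": 0, "ty": 0.012, "tz": 0.001, "turn": 0}, {"tx": 0, "ty": 0.014, "tz": 0.0015, "turn": 0}, {"tx": 0, "ty": 0.016, "tz": 0.002, "turn": 0}, {"tx": 0, "ty": 0.018, "tz": 0.002, "turn": 0}, {"tx": 0, "ty": 0.018, "tz": 0.002, "turn": 0}, {"tx": 0, "ty": 0.018, "tz": 0.002, "turn": 0}])

```text
time: 17.08
ee_pos: [0.652, -0.2176, 0.1731]
orientation: [[-0.255, -0.0, 0.967], [-0.967, 0.0, -0.255], [-0.0, -1.0, -0.0]]
contact_force: [-0.8, -0.1, -3.2]
finger_gap: 0.403
```

```bash
python3 f.py
```

```text
side mouth [(array([ 0.645 , -0.2139,  0.1414]), 0.79)] lidc [(array([ 0.6437, -0.2145,  0.1515]), 0.6)]
side lid 0.61 511 505
top mouth [] lidc [(array([ 0.6397, -0.2144,  0.1464]), 0.6)]
top lid 0.52 3 0
top lid 0.17 243 0
side [ 0.644  -0.2126  0.1453 -0.1244  0.0256] med 0.0019 tilt 7.3 yaw 168
[ 0.6521 -0.2177  0.1733] [-0.3574  0.3537 -3.9249] 17.5833 0.39922251435392175
```

Call:
arm_command(increments=[{"tx": 0, "ty": 0.001, "tz": 0, "turn": 0}, {"tx": 0, "ty": 0.002, "tz": 0, "turn": 0}, {"tx": 0, "ty": 0.003, "tz": 0, "turn": 0}, {"tx": 0, "ty": 0.004, "tz": 0, "turn": 0}, {"tx": 0, "ty": 0.005, "tz": 0, "turn": 0}, {"tx": 0, "ty": 0.006, "tz": 0, "turn": 0}, {"tx": 0, "ty": 0.007, "tz": 0, "turn": 0}, {"tx": 0, "ty": 0.008, "tz": 0, "turn": 0}, {"tx": 0, "ty": 0.009, "tz": 0, "turn": 0}, {"tx": 0, "ty": 0.01, "tz": 0, "turn": 0}])

```text
time: 18.42
ee_pos: [0.6534, -0.2181, 0.1688]
orientation: [[-0.255, 0.003, 0.967], [-0.967, -0.001, -0.255], [0.0, -1.0, 0.004]]
contact_force: [2.2, -0.7, 5.0]
finger_gap: 0.395
```

```bash
python3 f.py
```

```text
side mouth [(array([ 0.643 , -0.2154,  0.1415]), 0.6)] lidc []
side lid 0.7 520 510
top mouth [] lidc [(array([ 0.6411, -0.2154,  0.1408]), 0.38)]
side [ 0.6423 -0.2128  0.1412 -0.0634  0.0169] med 0.0018 tilt 3.8 yaw 165
[ 0.652  -0.2177  0.1672] [2.1035 0.3158 3.064 ] 18.9167 0.3822719057769964
```

Call:
arm_command(fingers=-1, increments=[{"tx": 0, "ty": 0, "tz": 0, "turn": 0}, {"tx": 0, "ty": 0, "tz": 0, "turn": 0}, {"tx": 0, "ty": 0, "tz": 0, "turn": 0}, {"tx": 0, "ty": 0, "tz": 0, "turn": 0}, {"tx": 0, "ty": 0, "tz": 0, "turn": 0}, {"tx": 0, "ty": 0, "tz": 0, "turn": 0}, {"tx": 0, "ty": 0, "tz": 0, "turn": 0}, {"tx": 0, "ty": 0, "tz": 0, "turn": 0}, {"tx": 0, "ty": 0, "tz": 0, "turn": 0}, {"tx": 0, "ty": 0, "tz": 0, "turn": 0}])

```text
time: 19.75
ee_pos: [0.6521, -0.2177, 0.1673]
orientation: [[-0.255, 0.0, 0.967], [-0.967, -0.0, -0.255], [0.0, -1.0, 0.0]]
contact_force: [0.0, 0.9, -0.0]
finger_gap: 0.995
```

```bash
python3 f.py
```

```text
side mouth [(array([ 0.6451, -0.2151,  0.1399]), 0.7)] lidc [(array([ 0.6416, -0.2137,  0.142 ]), 0.69), (array([ 0.4356, -0.2308,  0.0019]), 0.36)]
side lid 0.63 482 480
top mouth [(array([ 0.6389, -0.2122,  0.0902]), 0.44)] lidc [(array([ 0.6414, -0.2155,  0.1382]), 0.61)]
side [ 0.6417 -0.2109  0.137   0.0145 -0.012 ] med 0.0019 tilt 1.1 yaw -40
[ 0.6521 -0.2176  0.1672] [0.5343 0.1747 0.089 ] 20.25 1.0000686694832126
```

Call:
arm_command(increments=[{"tx": 0, "ty": -0.01, "tz": 0, "turn": 0}, {"tx": 0, "ty": -0.025, "tz": 0, "turn": 0}, {"tx": 0, "ty": -0.045, "tz": 0, "turn": 0}, {"tx": 0, "ty": -0.07, "tz": 0, "turn": 0}, {"tx": 0, "ty": -0.1, "tz": 0, "turn": 0}, {"tx": 0, "ty": -0.13, "tz": 0, "turn": 0}, {"tx": 0, "ty": -0.16, "tz": 0, "turn": 0}, {"tx": 0, "ty": -0.18, "tz": 0, "turn": 0}, {"tx": 0, "ty": -0.19, "tz": 0, "turn": 0}, {"tx": 0, "ty": -0.2, "tz": 0, "turn": 0}])

```text
time: 21.08
ee_pos: [0.6524, -0.2177, 0.2889]
orientation: [[-0.255, 0.002, 0.967], [-0.967, -0.001, -0.255], [0.0, -1.0, 0.002]]
contact_force: [-0.5, 0.0, -0.2]
finger_gap: 0.999
```

Call:
arm_command(increments=[{"tx": 0, "ty": 0, "tz": -0.01, "turn": 0}, {"tx": 0, "ty": 0, "tz": -0.03, "turn": 0}, {"tx": 0, "ty": 0, "tz": -0.06, "turn": 0}, {"tx": 0, "ty": 0, "tz": -0.1, "turn": 0}, {"tx": 0, "ty": 0, "tz": -0.14, "turn": 0}, {"tx": 0, "ty": 0, "tz": -0.18, "turn": 0}, {"tx": 0, "ty": 0, "tz": -0.22, "turn": 0}, {"tx": 0, "ty": 0, "tz": -0.25, "turn": 0}, {"tx": 0, "ty": 0, "tz": -0.27, "turn": 0}, {"tx": 0, "ty": 0, "tz": -0.27, "turn": 0}])

```text
time: 21.92
ee_pos: [0.4927, -0.1752, 0.2862]
orientation: [[-0.255, -0.003, 0.967], [-0.967, 0.001, -0.255], [-0.001, -1.0, -0.003]]
contact_force: [0.2, -0.4, -0.8]
finger_gap: 1.002
```

```bash
sed -e 's/^g=.*/g=np.array([.652,-.2175,.167])/' f.py > f2.py; python3 f2.py pics/s6.png
python3 - <<'E'
from h import *
for n in("top","side"):
    p=camera(n)
    for q in("bowl","spoon","spatula","sugar","tumbler","mug","pepper","jar"): print(n,q,[np.round(d["xyz"],3).tolist() for d in nets.pinpoint(q,p)[:1]])
E
```

```text
side mouth [(array([ 0.6457, -0.2169,  0.1401]), 0.7)] lidc [(array([ 0.6443, -0.2157,  0.1422]), 0.96)]
side lid 0.62 613 608
top mouth [] lidc [(array([ 0.6382, -0.2129,  0.1424]), 0.71)]
top lid 0.8 104 104
side [ 0.6409 -0.2109  0.1374  0.0071 -0.0052] med 0.0018 tilt 0.5 yaw -36
[ 0.4957 -0.1764  0.287 ] [ 0.3226 -0.9666 -0.6691] 22.4167 1.0024711597211298
top bowl [[0.8, 0.015, 0.002]]
top spoon [[0.453, 0.012, -0.0]]
top spatula [[0.434, -0.23, -0.0]]
top sugar [[0.51, 0.455, -0.002]]
top tumbler [[0.804, 0.016, 0.005]]
top mug [[0.342, 0.479, -0.001]]
top pepper [[0.595, -0.477, 0.001]]
top jar []
side bowl [[0.801, 0.015, 0.001]]
side spoon [[0.45, 0.011, -0.0]]
side spatula [[0.437, -0.232, -0.0]]
side sugar [[0.511, 0.454, -0.001]]
side tumbler [[0.342, -0.446, 0.003]]
side mug [[0.345, 0.475, -0.001]]
side pepper [[0.592, -0.478, -0.003]]
side jar [[0.641, -0.215, -0.003]]
```

View pics/s6.png

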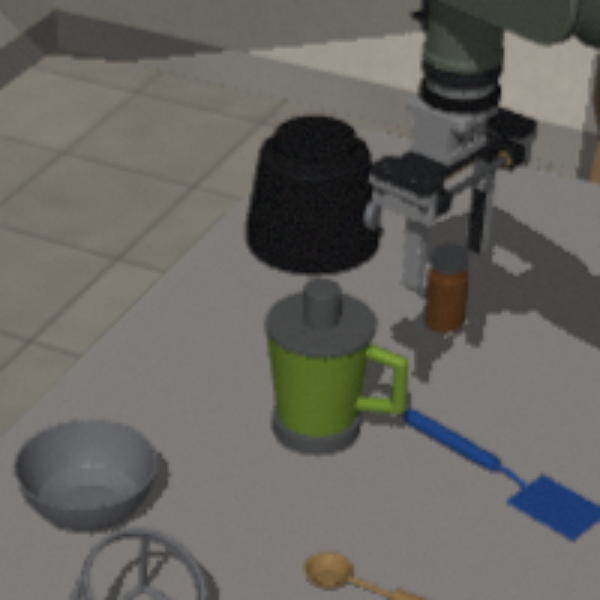

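The picture shows the lid sitting level and flush on the green jar, with its flange at (320, 325). The gripper is clear, and the pepper jar, bowl, spoon and spatula haven't moved. The lid fit gives a tilt of 0.5° and a flange height within about 3 mm of the rim, so I'm handing in.

```bash
python3 -c "
from plant import r
print(r.finish_job())"
```

```text
the job is handed in; nothing more can be done
None
```

The lid is on the jar and released, and the job was handed in at about 23 s of the 48 s limit; no verdict was reported.

**What I did:** I gripped the leaning lid by its knob and lifted it along its own axis. The tool cannot tilt, so I levelled the lid from 30° to about 7° by pressing its plug against the fixed stand ring. I then lowered it, still held, into the mouth until the flange touched the rim, opened the fingers and backed away.

**Last checks:**
- **Lid:** the side-camera fit gives a tilt of 0.5°. Its flange is at z = 0.137 m against a rim at 0.140 m, and the picture shows it flush on the jar.
- **Centring:** the estimates disagree by a few mm. The lid centre fits at (0.641, -0.211), while the networks put the mouth at (0.646, -0.217) and the lid centre at (0.644, -0.216). That gap, about 8 mm at worst, is more than the 5 mm allowed. I put it down to measurement error, because a lid this level and this low can hardly be off centre.
- **Jar and bystanders:** the jar was re-found within about 4 mm of its start. Every bystander was re-found within about 5 mm, apart from one top-camera reading that mistook the bowl for the tumbler; the side camera found the tumbler in place.

**What went wrong on the way:** pressing against the ring made the knob slip about 14 mm towards the pad edges. The grip held through the carry but was sliding off as the lid seated. The lid was already in the mouth, within about 2 mm of home, when I released it.

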